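Clamp a wax ring blank in a ratchet clamp

TASK

Stand the thick wax ring blank (the one with the narrow hole) on the bed of the ratchet clamp in front of the fixed jaw, let go of it, then pump the clamp's lever handle to and fro in full strokes, one tooth a stroke, until the moving jaw holds the blank firmly against the fixed jaw. Stop at the first tooth that grips: one tooth more cracks the wax. Leave the handle drawn fully back, away from the blank, and leave the other things on the bench where they are.

Things in the scene. Friction and masses are not known exactly. Their poses are not given: they have to be found in the camera images.
- clamp: grey base plate, 290 x 100 x 12 mm, fixed to the bench. Origin on the bench surface near its centre (the plate runs from -140 to +150 mm in its x). x is the way the moving jaw advances, towards the fixed jaw; z up. Brackets beside the lever reach up 90 mm.
- anvil: fixed jaw: upright steel block 22 x 44 x 34 mm on the plate. Origin at the lower edge of the middle of its clamping face (clamp x 122, y 0, z 12 mm); its face looks along its -x, axes as the clamp's.
- nest (a point): point on the plate's top (z 12 mm), 26 mm in front of the fixed jaw's face (clamp x 96, y 0 mm): a good place for the centre of the blank's underside, 4 mm clear of the fixed jaw. Up to 8 mm off sideways is harmless; the advancing jaw pushes the blank home along the plate.
- handle (a point): centre of the black crossbar of the lever: a round bar 16 mm thick, 80 mm long along the clamp's y, about 152 mm above the bench, 130 mm from the pivot, on a 10 mm thick post. Grasp it across x from above; it may turn in the fingers, so the hand need not tilt. Whole stroke 28 mm along clamp x, nearly level.
- lever (a joint): lever angle, rad: 0 = drawn fully back (towards clamp -x, stop), 0.215 = fully forward (stop); upright at 0.094. Draw back below 0.015 and push forward past 0.185: on a loaded tooth the drive pawl takes up at about 0.03 (on a free jaw up to 0.08) and the holding pawl drops behind the next tooth at about 0.16 to 0.17. From the start 2 to 5 strokes are needed.
- blank: dark green wax ring, outer diameter 44, hole 20, height 34 mm, about 50 g, standing with its hole upright. Origin at the centre of its underside, z along the hole. To be clamped across its diameter.
- wax_bar: bystander: square wax bar 34 x 34 x 50 mm, upright, origin under its centre
- wax_washer: bystander: flat wide wax ring, outer diameter 60, hole 36, height 14 mm, origin under its centre
- bench_block: bystander: steel slab 90 x 90 x 20 mm, origin under its centre
- pin_pot: bystander: white ceramic cup, 64 mm wide, 50 mm tall, origin under its centre
- mandrel: bystander: steel ring mandrel standing on a 60 mm foot, 160 mm tall, origin under its centre
- glue: bystander: white bottle, 40 mm wide, 110 mm tall, origin under its centre
- hammer: bystander: hammer lying on the bench
- guide (a point): middle of the guide (clamp x -12, z 48 mm) of the toothed rack, 18 mm wide, that carries the moving jaw along x: a sprung aluminium pad 36 mm wide, 17 to 43 mm above the bench. The pad's face starts anywhere from clamp x 48 to 68 mm (not measured) and meets a blank that rests on the fixed jaw at x 78. The gripping tooth presses with about 13 N; going on past it exceeds the 20 N the wax bears.
- pivot (a point): lever's pivot (clamp x -75, z 22 mm), axis along y. The lever is not sprung and stays where left. Each full stroke, back stop to front stop, advances the rack one tooth (8 mm). The handle takes 1 to 4.5 N while the jaw is free; 7 to 10 N at the end of the stroke that grips; and after it the next stroke is stiff from the take-up on, past 6 N by 0.1 rad: then stop and draw back.

How it is judged:
On the way, in this order (a step that is already met when the one before it is completed fails the run):
1. the blank stands on the clamp's plate between the jaws, let go (horizontal distance between blank and nest below 0.016 m and z of blank in the frame of nest below 0.004 m and angle between blank's own z axis and vertical below 0.1 rad and contact force between the fingers and blank below 0.1 N), for 0.2 s.
2. the blank is gripped between the jaws (contact force between blank and anvil above 8 N), for 0.3 s.
At the end, for the whole second after the job is handed in: The blank stands upright (within 0.1 rad) on the clamp's plate between the jaws, its centre within 16 mm of the nest point and its underside within 4 mm of the plate, pressed on the fixed jaw with 8 to 19 N and at rest; the lever is back within 0.04 rad of its back stop (contact force between blank and anvil between 8 and 19 N and horizontal distance between blank and nest below 0.016 m and z of blank in the frame of nest below 0.004 m and angle between blank's own z axis and vertical below 0.1 rad and value of joint lever below 0.04 rad and linear speed of blank below 0.01 m/s); the robot touches nothing.
It fails at once if the blank is pressed on the fixed jaw with more than 20 N: the wax cracks (contact force between blank and anvil above 20 N).
It fails at once if a bystander is moved by more than 25 mm (distance of any of wax_bar, wax_washer, bench_block, pin_pot, mandrel, glue, hammer from where it was at the start of the episode above 0.025 m).
It also fails if it takes over 72 s, if anything falls off the work surface, if the arm or the gripper's body presses on something with over 40 N, if the wrist force passes 120 N, or if a joint passes its speed limit or range.

ROBOT

A 7-joint arm with a two-finger parallel gripper is mounted at the origin on the work surface. World frame = base frame: x ahead of the robot, y to its left, z up, the work surface at z = 0. Lengths are in m, angles in rad, forces in N, time in s.
With the tool pointing down it reaches from about 0.4 to 0.85 m from the base axis. Payload 10.4 kg.
Tool frame: the origin (TCP) lies on the centre line of the jaws, within the pads' length; the fingertips stand 8 mm ahead of it and the grasp point (between the pads) lies 11 mm behind it (r.finger_overhang is the distance from the TCP to the fingertips, in m); z points along the fingers, y is the line along which they close (so a half turn about z gives the same grasp; the last joint's range is limited). The gripper opens to 87 mm and grips with 3 to 60 N. Pads are 19 mm wide; open, the fingers measure 117 mm over their backs; the gripper's body (75 mm by 190 mm) begins 51 mm behind the grasp point.
Start: joints at [-1.336, 0.332, -0.065, 1.46, 0.022, 1.35, -0.088], TCP at [0.159, 0.604, 0.201] pointing down, gripper open.
Joint ranges: [-2.6, 2.6], [-0.5, 2.12], [-1.47, 1.34], [0.16, 2.42], [-1.27, 4.41], [0.06, 2.06], [-2.6, 2.6]. Speed limits (rad/s): [2.22, 2.22, 2.79, 2.79, 3.14, 3.14, 3.14].

INTERFACE

Orientations are given as a unit quaternion [x, y, z, w].
In Python, from bench import r, vision gives the robot as it stands.
- The arm moves only by the tool drive_tool, never from a script. Its argument "series" is a list of rows, each a list of 2 entries, a list of its own where there are three numbers: the shift along the world's x, y, z in cm, then the turn about the world's z in degrees. A call has exactly 10 rows; each row shifts and turns the commanded pose from where the row before left it; what a row does not reach is not made up. A row lasts 1/8 s, in which the tool goes at most 62.5 mm and 10.7 degrees, less where a joint would pass 70% of its speed; a pose out of reach is approached as far as the arm can. A call with a gripper value outside its range is refused whole. "hand" is the closure, from 0 (fully open) to 1 (shut), set as the call begins (left out, the last holds). The fingers move at their own pace and stop on an object; "newtons" is the grip in N (left out, the last holds). Time passes only in rows, so rows that do not move let the fingers close, or fill a call up. It gives the time, the measured TCP pose, the force, the opening and the grip force at its end, in the units of the state.
- r.read_state(): the state, without advancing time (a new reading comes with each control period).
- vision.camera(name): name is "side" or "top" or "wrist"; returns a dict with "color" (480x640x3 uint8, red, green, blue), "intrinsics" (3x3 intrinsics, pixels), "R" (3x3) and "t" (3): a world point X has camera coordinates R X + t; the wrist camera has in their place "mount" (4x4, takes a point from camera to tool coordinates, whose origin is the TCP and whose axes are the flange's). Camera axes: x right, y down, z forward; pixel columns grow to the right and rows downward; lengths in m; the calibration is good to about 2 mm. The wrist camera is an equidistant fisheye: a pixel r from the principal point sees the ray r / f radians off the axis. A picture is of the moment at which its call begins: read the wrist's pose just before it. There is no depth.
- r.close_job(): hands the job in; it is judged then, once.
The state is a dict: "time": time; "joint_positions": joint angles; "joint_vel": joint speeds; "joint_torque": joint torques, N m; "ee_pos": TCP position; "eef_rot": TCP orientation; "ft_force": force on the tool from outside, world axes, zero at the start; "torque": the same for the moment, N m; "width": finger opening in m; "grip_force": force on a finger pad.
Only numpy, scipy, OpenCV 4.12 (cv2) and the standard library are available. Lean on these libraries where they do the work, as an engineer would, in place of code of your own. Each camera call takes 0.05 s, during which the arm holds its last target. There are 200 camera calls.

## Working session

There is one attempt and no reset: what is moved stays moved. The work goes in short steps, Python scripts to look and compute and a tool call to move; the robot and the scene stay as the last step left them, time stands still between calls to the robot, and variables do not carry over. Pictures are saved under pics/ and viewed, at most 10 in all, crops included, and the job is handed in when it is done.

Besides the shell and the picture viewer there is one more tool, called after ">>>" as name(argument=value, ...), one argument or row to a line, values as JSON. drive_tool: Moves the arm, as the interface text tells. Its arguments: {"type":"object","properties":{"series":{"type":"array"},"hand":{"type":"number"},"newtons":{"type":"number"}},"required":["series"]}

```bash
mkdir -p pics; python3 - <<'E'
from bench import r, vision
import cv2,pickle
s=r.read_state(); print(s['time'],s['ee_pos'],s['eef_rot'],s['width'],r.finger_overhang)
for n in('top','side'):
    c=vision.camera(n); cv2.imwrite(f'pics/{n}0.png',c['color'][:,:,::-1]); pickle.dump(c,open(f'{n}0.pkl','wb')); print(c['intrinsics'],c['R'],c['t'])
E
```

```text
0.0 [0.15925724 0.60392491 0.20033329] [ 1.28547666e-01  9.91703064e-01 -7.27003937e-04 -4.54624392e-05] 0.08681770523481866 0.008
[[454.15703025   0.         318.07415738]
 [  0.         454.15703025 239.4616328 ]
 [  0.           0.           1.        ]] [[ 0.02709148 -0.9996208  -0.00493054]
 [-0.99491413 -0.02648458 -0.09718254]
 [ 0.0970151   0.00753828 -0.99525436]] [-0.04230026  0.61044999  1.11498361]
[[487.91728112   0.         311.88920324]
 [  0.         487.91728112 241.83023367]
 [  0.           0.           1.        ]] [[-0.98964761 -0.14229426  0.0187068 ]
 [-0.11618554  0.71781588 -0.68647016]
 [ 0.08425272 -0.68153701 -0.72691731]] [0.60359087 0.18708276 0.94167774]
```

View pics/top0.png

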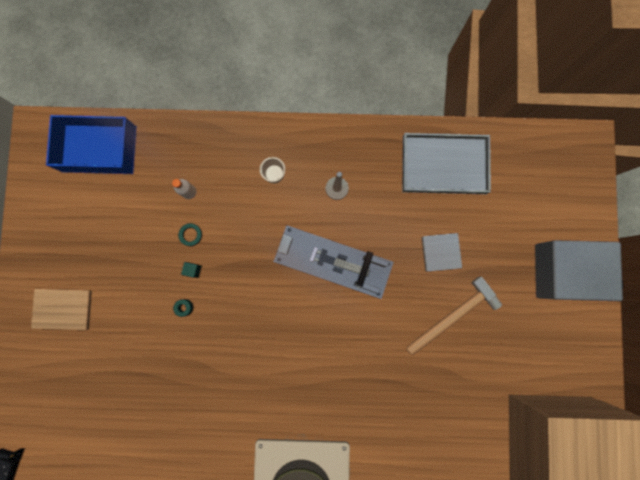

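View pics/side0.png

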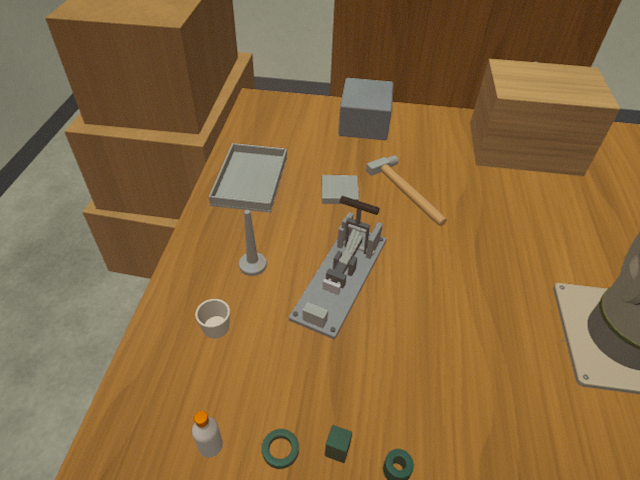

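The top view shows the blank (narrow hole) at (182,308), the clamp from (285,244) (anvil end) to about (385,285), and the crossbar near (366,268). In the side view the blank is at (399,465), the anvil at (315,314) and the crossbar at (359,205). I'll enlarge these.

```bash
python3 - <<'E'
import cv2,numpy as np
t=cv2.imread('pics/top0.png');s=cv2.imread('pics/side0.png')
f=lambda im,x,y,w,h,k:cv2.resize(im[y:y+h,x:x+w],None,fx=k,fy=k,interpolation=cv2.INTER_CUBIC)
a=f(t,268,220,130,80,6) #780x480
cv2.imwrite('pics/c1.png',a)
b=np.hstack([f(t,160,290,50,40,8),f(s,374,440,50,40,8)])
c=f(s,285,190,110,150,4)
d=np.zeros((600,800,3),np.uint8); d[:, :440]=c; d[:160,440:600]=f(t,162,288,40,40,4); d[:160,620:780]=f(s,379,440,40,40,4)
cv2.imwrite('pics/c2.png',d)
E
```

```text
(no output)
```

View pics/c1.png

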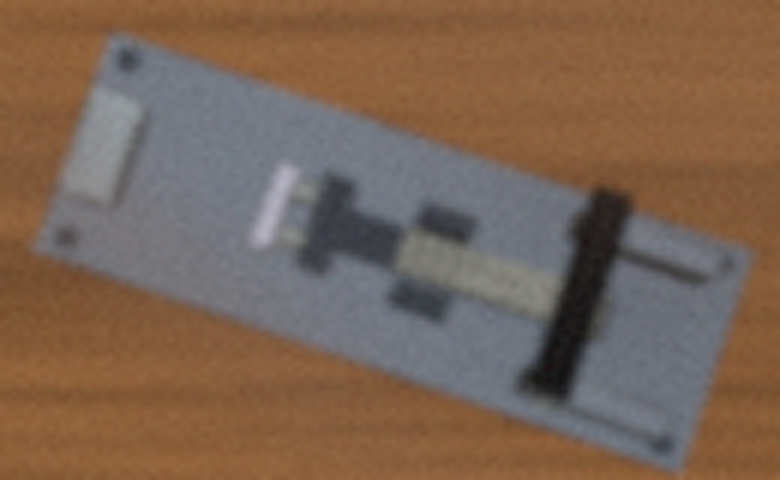

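View pics/c2.png

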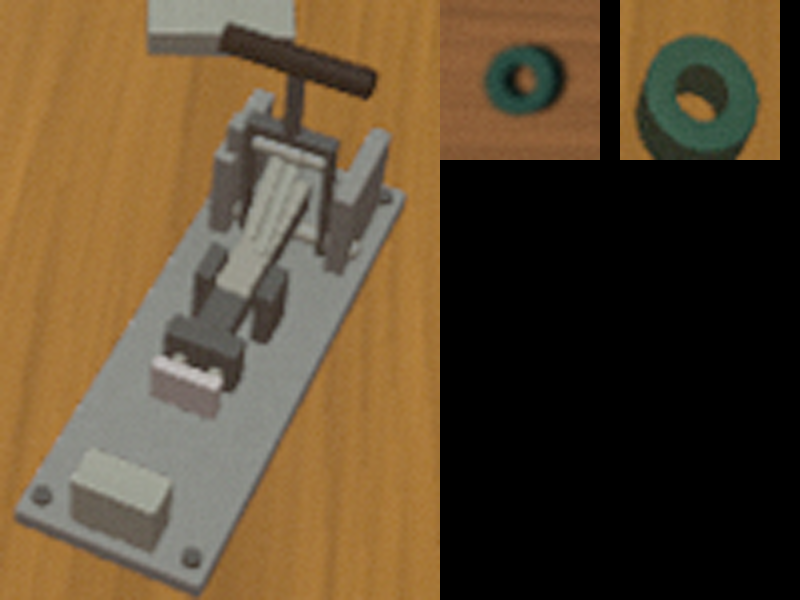

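Enlarged: the plate corners in c1 are (112,36), (38,248), (680,470), (752,252), the crossbar centre is about (582,293), and the lever is not at its back stop. The blank's top-face centre is about (182,308) in top and (399,463) in side.

```bash
cat > h.py <<'E'
import numpy as np,pickle
from scipy.optimize import least_squares
C={n:pickle.load(open(f'{n}0.pkl','rb')) for n in('top','side')}
def ray(n,u,z):
    c=C[n];d=c['R'].T@np.linalg.inv(c['intrinsics'])@[u[0],u[1],1];o=-c['R'].T@c['t'];return o+d*(z-o[2])/d[2]
def proj(n,X):
    c=C[n];p=c['intrinsics']@(c['R']@X+c['t']);return p[:2]/p[2]
E
python3 - <<'E'
from h import *
t=lambda p:(p[0]/6+268,p[1]/6+220)
s=lambda p:(p[0]/4+285,p[1]/4+190)
loc=np.array([[.15,-.05],[.15,.05],[-.14,.05],[-.14,-.05]])
W=np.array([ray('top',t(p),.012)[:2] for p in[(112,36),(38,248),(680,470),(752,252)]])
f=lambda q:(np.c_[np.cos(q[2])*loc[:,0]-np.sin(q[2])*loc[:,1]+q[0],np.sin(q[2])*loc[:,0]+np.cos(q[2])*loc[:,1]+q[1]]-W).ravel()
q=least_squares(f,[.5,0,1.5]).x; print('top clamp',q,abs(f(q)).max())
Ws=[ray('side',s(p),.012)for p in[(16,516),(200,592),(404,197)]]
print('side corners',np.round(Ws,4), 'top',W.round(4))
R=np.array([[np.cos(q[2]),-np.sin(q[2])],[np.sin(q[2]),np.cos(q[2])]])
print('nest',q[:2]+R@[.096,0],'handle top',ray('top',t((582,293)),.152),'side',ray('side',s((300,61)),.152))
h=ray('top',t((582,293)),.152)[:2];print('handle clamp',R.T@(h-q[:2]),R.T@(ray('side',s((300,61)),.152)[:2]-q[:2]))
print('pad',R.T@(ray('top',t((284,205)),.043)[:2]-q[:2]))
print('blank',ray('top',(182,307.8),.034),ray('side',(399,463.3),.034))
print('yaw deg',np.degrees(q[2]))
E
```

```text
top clamp [ 0.55559809 -0.07185887  1.26803015] 0.0023940653739762396
side corners [[ 0.6458  0.0634  0.012 ]
 [ 0.553   0.0921  0.012 ]
 [ 0.468  -0.1815  0.012 ]] top [[ 0.6457  0.0558]
 [ 0.5541  0.0842]
 [ 0.468  -0.1895]
 [ 0.5606 -0.2188]]
nest [0.58422161 0.0197746 ] handle top [ 0.53631376 -0.13341786  0.152     ] side [ 0.53528372 -0.12935591  0.152     ]
handle clamp [-6.45088518e-02  5.26547377e-05] [-0.06093877  0.00224697]
pad [ 0.05457398 -0.00140314]
blank [0.43188849 0.30652688 0.034     ] [0.43208335 0.31075661 0.034     ]
yaw deg 72.65277602139476
```

>>> drive_tool(
  series=[
    [[2.73,-2.95,-0.4],0],
    [[2.73,-2.95,-0.4],0],
    [[2.73,-2.95,-0.4],0],
    [[2.73,-2.95,-0.4],0],
    [[2.73,-2.95,-0.4],0],
    [[2.73,-2.95,-0.4],0],
    [[2.73,-2.95,-0.4],0],
    [[2.73,-2.95,-0.4],0],
    [[2.73,-2.95,-0.4],0],
    [[2.73,-2.95,-0.4],0],
  ],
  hand=0,
  newtons=15,
)

```text
time: 1.35
ee_pos: [0.4329, 0.3082, 0.1608]
eef_rot: [0.129, 0.992, -0.0, -0.0]
ft_force: [-0.5, 1.0, 0.5]
width: 0.0871
grip_force: 0.0
```

```bash
cat >> h.py <<'E'
from scipy.spatial.transform import Rotation as Ro
def wrist(name):
    from bench import r,vision; import cv2
    s=r.read_state();c=vision.camera('wrist');c['p']=s['ee_pos'];c['q']=s['eef_rot']
    pickle.dump(c,open(f'{name}.pkl','wb'));cv2.imwrite(f'pics/{name}.png',c['color'][:,:,::-1])
    print(s['time'],s['ee_pos'],s['eef_rot'],s['joint_positions'],s['width'],s['ft_force']);return c
def wray(name,u,z):
    c=pickle.load(open(f'{name}.pkl','rb'));K=c['intrinsics']
    d=np.array([(u[0]-K[0,2])/K[0,0],(u[1]-K[1,2])/K[1,1]]);a=np.linalg.norm(d);d=np.r_[d/a*np.sin(a),np.cos(a)]
    R=Ro.from_quat(c['q']).as_matrix();M=c['mount'];o=c['p']+R@M[:3,3];d=R@M[:3,:3]@d;return o+d*(z-o[2])/d[2]
E
python3 - <<'E'
from h import *
c=wrist('w1');print(c['intrinsics'],c['mount'])
for n,p in dict(mandrelfoot=(337,190),bar=(190,270),glue=(183,188)).items(): print(n,ray('top',p,.0))
print(ray('top',(339,175),.16))
E
```

```text
1.35 [0.43292181 0.30820097 0.16080135] [ 1.28509242e-01  9.91708294e-01 -1.03205843e-04 -1.51215121e-04] [-0.87475943  0.15033575  0.18742317  1.77382217 -0.02979952  1.22052966
  0.63390154] 0.08709061953386694 [-0.47195808  1.02193332  0.47626702]
[[371.64829954   0.         316.31018963]
 [  0.         371.64829954 236.02742591]
 [  0.           0.           1.        ]] [[-9.10277810e-05 -9.57350146e-01 -2.88930250e-01  7.86309569e-02]
 [ 9.99999990e-01 -1.19010206e-04  7.92809261e-05  1.24922295e-03]
 [-1.10285255e-04 -2.88930240e-01  9.57350147e-01 -1.84237902e-01]
 [ 0.00000000e+00  0.00000000e+00  0.00000000e+00  1.00000000e+00]]
mandrelfoot [ 0.7453851  -0.07158894  0.        ]
bar [0.52657992 0.30155748 0.        ]
glue [0.74019407 0.33159482 0.        ]
[ 0.74641549 -0.07024346  0.16      ]
```

View pics/w1.png

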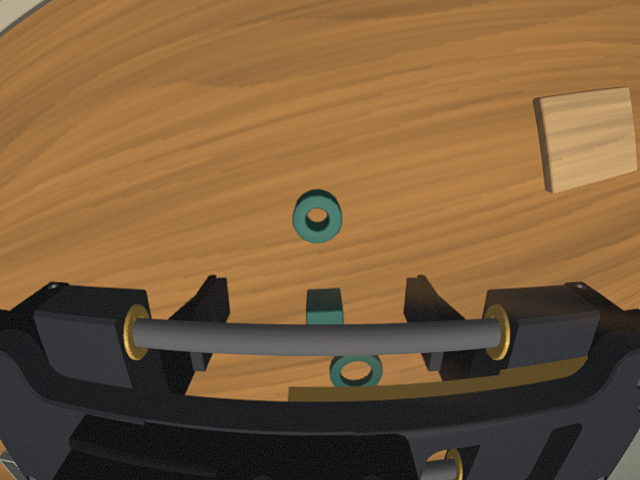

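The wrist view shows the blank's top-face centre at (317,217), with the bar and washer behind it, clear of the fingers.

```bash
python3 -c "
from h import *
print(wray('w1',(317,217),.034),wray('w1',(317.5,212.5),.034),wray('w1',(317,313),.05))"
```

```text
[0.43153569 0.31046922 0.034     ] [0.42779285 0.3118984  0.034     ] [0.51325941 0.28894769 0.05      ]
```

>>> drive_tool(
  series=[
    [[-0.1,0.2,-2.5],0],
    [[0,0,-3],0],
    [[0,0,-3],0],
    [[0,0,-2.5],0],
    [[0,0,-1.5],0],
    [[0,0,-1],0],
    [[0,0,-0.6],0],
    [[0,0,-0.5],0],
    [[0,0,0],0],
    [[0,0,0],0],
  ],
)

```text
time: 2.65
ee_pos: [0.4316, 0.3116, 0.0156]
eef_rot: [0.129, 0.992, 0.0, 0.0]
ft_force: [0.1, -0.2, -0.2]
width: 0.0872
grip_force: 0.0
```

>>> drive_tool(
  series=[
    [[0,0,0],0],
    [[0,0,0],0],
    [[0,0,0],0],
    [[0,0,0],0],
    [[0,0,0],0],
    [[0,0,0],0],
    [[0,0,0],0],
    [[0,0,0],0],
    [[0,0,0],0],
    [[0,0,0],0],
  ],
  hand=1,
  newtons=12,
)

```text
time: 3.9
ee_pos: [0.4313, 0.3113, 0.0152]
eef_rot: [0.129, 0.992, 0.0, -0.0]
ft_force: [0.9, 0.2, -0.1]
width: 0.0014
grip_force: 0.0
```

The fingers shut on nothing, so I need to look.

```bash
python3 - <<'E'
from h import *
import cv2
c=wrist('w2')
from bench import vision
f=lambda im,x,y,w,h,k:cv2.resize(im[y:y+h,x:x+w,::-1],None,fx=k,fy=k,interpolation=cv2.INTER_CUBIC)
t=vision.camera('top')['color'];s=vision.camera('side')['color']
cv2.imwrite('pics/m2.png',np.vstack([np.hstack([f(t,130,250,100,75,4),f(s,340,405,100,75,4)]),np.hstack([f(c['color'],170,90,300,225,1.3333)]*2)]))
E
```

```text
3.9 [0.43132812 0.3113389  0.01517126] [ 1.28562732e-01  9.91701378e-01  1.80899140e-05 -2.19643011e-05] [-0.8620341   0.31670368  0.17306551  1.91153618 -0.06758839  0.91888611
  0.65658612] 0.0013875369220683648 [ 0.87133151  0.23369147 -0.06029818]
```

View pics/m2.png

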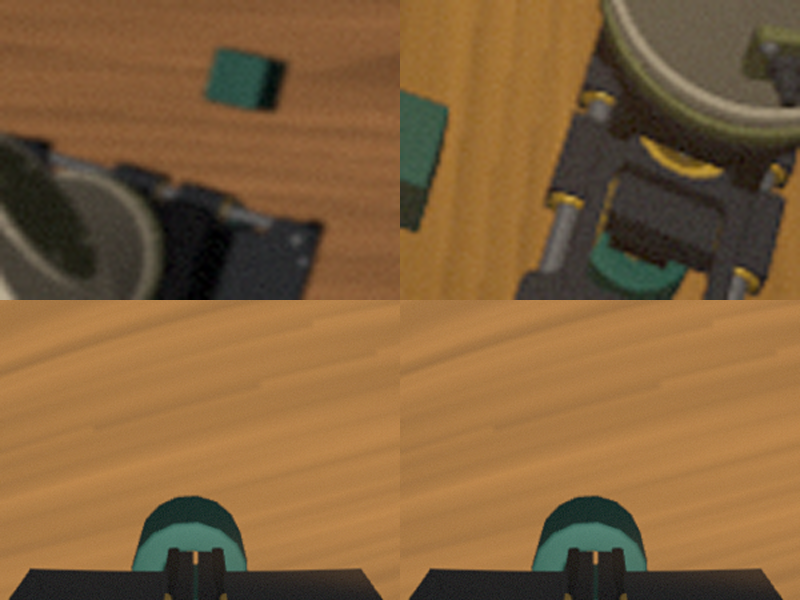

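```bash
python3 - <<'E'
from h import *
g=lambda x,y:(x/1.3333+170,(y-300)/1.3333+90)
for n,p,z in[('topface front',(190,523),.034),('bottom front',(190,497),0),('L',(133,565),.034),('R',(247,565),.034)]:
    X=wray('w2',g(*p),z);c=pickle.load(open('w2.pkl','rb'));print(n,X,Ro.from_quat(c['q']).as_matrix().T@(X-c['p']))
E
```

```text
topface front [0.41358336 0.31545875 0.034     ] [ 0.01820961 -0.00054053 -0.01882788]
bottom front [0.41424495 0.314944   0.        ] [ 0.01743699 -0.0008706   0.01517207]
L [0.42424017 0.29082992 0.034     ] [ 0.00162493 -0.02163781 -0.01882932]
R [0.43491799 0.3314721  0.034     ] [ 0.0016635   0.02038362 -0.01882805]
```

>>> drive_tool(
  series=[
    [[0,0,0],0],
    [[0,0,0],0],
    [[0,0,0],0],
    [[0,0,0],0],
    [[0,0,0],0],
    [[0,0,0],0],
    [[0,0,0],0],
    [[0,0,0],0],
    [[0,0,0],0],
    [[0,0,0],0],
  ],
  hand=0,
  newtons=5,
)

```text
time: 5.3
ee_pos: [0.4313, 0.3114, 0.0152]
eef_rot: [0.129, 0.992, 0.0, 0.0]
ft_force: [0.6, -1.1, 0.2]
width: 0.0853
grip_force: 0.0
```

```bash
python3 - <<'E'
from h import *
import cv2
c=wrist('w3'); cv2.imwrite('pics/w3c.png',cv2.resize(c['color'][180:405,120:520,::-1],None,fx=2,fy=2,interpolation=cv2.INTER_CUBIC))
E
```

```text
5.3 [0.43134794 0.31135739 0.01517894] [1.28534530e-01 9.91705033e-01 4.14558924e-05 8.49735301e-06] [-0.86206418  0.31668987  0.17308571  1.91153648 -0.06757999  0.91882449
  0.65662704] 0.08533438556089076 [ 0.64236437 -1.14076735  0.1827011 ]
```

View pics/w3c.png

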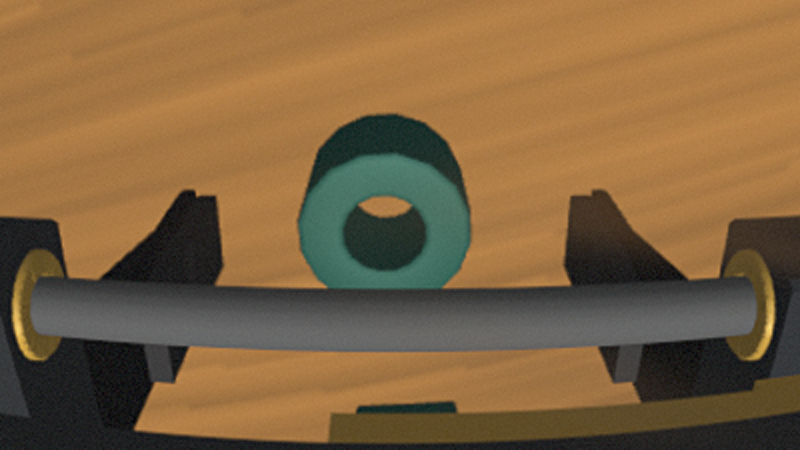

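In this view the fingertips (front edge at crop y≈192, back edge at y≈265) have the parallax of points about 36–44 mm above the bench. They closed above the blank, which did not move, so the tips are really about 3 cm higher than the reported TCP implies. I'll go lower in small steps and watch the force.

>>> drive_tool(
  series=[
    [[0.3,-0.1,0],0],
    [[0,0,-0.3],0],
    [[0,0,-0.3],0],
    [[0,0,-0.3],0],
    [[0,0,-0.3],0],
    [[0,0,-0.3],0],
    [[0,0,0],0],
    [[0,0,0],0],
    [[0,0,0],0],
    [[0,0,0],0],
  ],
)

```text
time: 6.6
ee_pos: [0.4344, 0.3104, 0.0003]
eef_rot: [0.129, 0.992, 0.0, 0.0]
ft_force: [-0.7, 0.4, 0.7]
width: 0.0872
grip_force: 0.0
```

TCP z is now 0.0003 with no contact force, which confirms the offset. I'll go 1 cm further down and close.

>>> drive_tool(
  series=[
    [[0,0,-0.3],0],
    [[0,0,-0.3],0],
    [[0,0,-0.2],0],
    [[0,0,-0.2],0],
    [[0,0,0],0],
    [[0,0,0],0],
    [[0,0,0],0],
    [[0,0,0],0],
    [[0,0,0],0],
    [[0,0,0],0],
  ],
)

```text
time: 7.85
ee_pos: [0.4343, 0.3104, -0.0098]
eef_rot: [0.129, 0.992, 0.0, -0.0]
ft_force: [0.2, 0.3, -0.5]
width: 0.0869
grip_force: 0.0
```

>>> drive_tool(
  series=[
    [[0,0,0],0],
    [[0,0,0],0],
    [[0,0,0],0],
    [[0,0,0],0],
    [[0,0,0],0],
    [[0,0,0],0],
    [[0,0,0],0],
    [[0,0,0],0],
    [[0,0,0],0],
    [[0,0,0],0],
  ],
  hand=1,
  newtons=10,
)

```text
time: 9.1
ee_pos: [0.4343, 0.3104, -0.0098]
eef_rot: [0.129, 0.992, 0.0, 0.0]
ft_force: [-0.3, -0.0, 0.6]
width: 0.0428
grip_force: 10.0
```

The blank is gripped (42.8 mm, 10 N). Next I lift it and carry it towards the nest, turning so that the fingers straddle along clamp y.

>>> drive_tool(
  series=[
    [[0,0,2],0],
    [[0,0,4],0],
    [[0,0,4],0],
    [[1.5,-3,0],-6],
    [[1.5,-3,0],-7],
    [[1.5,-3,0],-7],
    [[1.5,-3,0],-7],
    [[1.5,-3,0],-7],
    [[1.5,-3,0],-7],
    [[1.5,-3,0],-7],
  ],
)

```text
time: 10.35
ee_pos: [0.5393, 0.0979, 0.0892]
eef_rot: [0.524, 0.852, -0.001, -0.0]
ft_force: [0.1, 0.2, -0.3]
width: 0.0428
grip_force: 10.0
```

>>> drive_tool(
  series=[
    [[1,-2,0],-8],
    [[1,-2,0],-8],
    [[1,-2,0],-8],
    [[1,-1.5,0],-8],
    [[0.7,0,0],-7],
    [[0,0,0],-5.5],
    [[0,0,0],0],
    [[0,0,0],0],
    [[0,0,0],0],
    [[0,0,0],0],
  ],
)

```text
time: 11.6
ee_pos: [0.5863, 0.0253, 0.0902]
eef_rot: [0.805, 0.593, 0.0, 0.0]
ft_force: [0.0, 0.5, -0.6]
width: 0.0432
grip_force: 10.0
```

```bash
python3 - <<'E'
from h import *
import cv2
c=wrist('w4')
E
```

```text
11.6 [0.58628857 0.02532503 0.09017109] [8.05122617e-01 5.93108393e-01 8.20610601e-05 2.24247582e-06] [-0.6036757   0.37272219  0.59276198  1.72731397 -0.22908904  1.11115323
 -0.24132972] 0.04318248672173444 [ 0.01733635  0.47382723 -0.64701058]
```

View pics/w4.png

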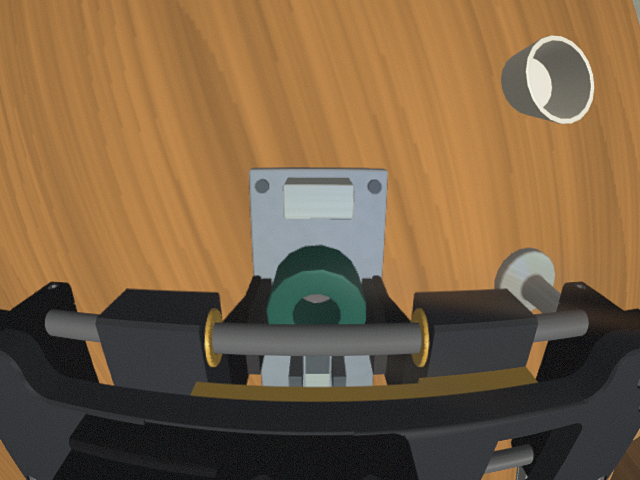

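The wrist view shows the anvil at (285–353, 185–218) and the held ring centred near (316,310). The blank centre is about 22 mm from the jaw face, so I back off 5 mm along clamp −x and lower it.

>>> drive_tool(
  series=[
    [[0,-0.5,-1],0],
    [[0,0,-2],0],
    [[0,0,-2],0],
    [[0,0,-1.5],0],
    [[0,0,-1],0],
    [[0,0,-0.6],0],
    [[0,0,-0.3],0],
    [[0,0,-0.2],0],
    [[0,0,0],0],
    [[0,0,0],0],
  ],
)

```text
time: 12.9
ee_pos: [0.5865, 0.0204, 0.0044]
eef_rot: [0.805, 0.593, 0.0, 0.0]
ft_force: [0.6, -0.0, -0.8]
width: 0.0428
grip_force: 10.0
```

```bash
python3 - <<'E'
from h import *
import cv2
c=wrist('w5')
from bench import vision
s=vision.camera('side')['color']
a=cv2.resize(s[200:350,260:410,::-1],None,fx=2.6667,fy=2.6667,interpolation=cv2.INTER_CUBIC)
b=cv2.resize(c['color'][120:420,166:466,::-1],(400,400),interpolation=cv2.INTER_CUBIC)
cv2.imwrite('pics/m5.png',np.hstack([b,a]))
E
```

```text
12.9 [0.58651021 0.02042397 0.00444511] [8.05257973e-01 5.92924553e-01 2.54800513e-04 8.23762175e-05] [-0.55712072  0.48278144  0.55159998  1.7900858  -0.30317937  0.95330658
 -0.18051239] 0.04283936488868295 [ 0.63407823 -0.00725984 -0.76429779]
```

View pics/m5.png

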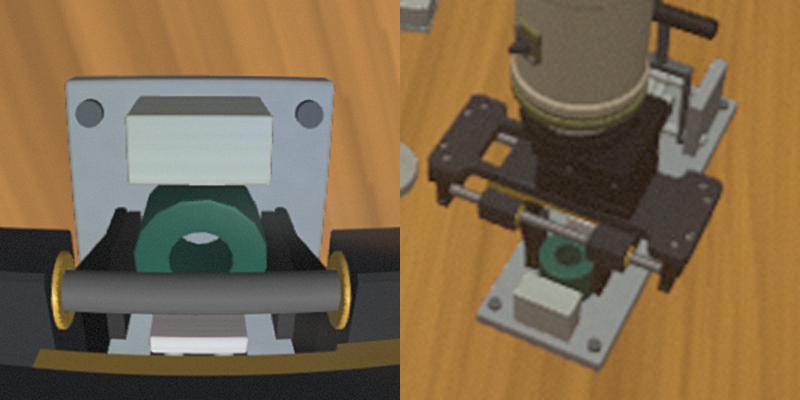

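The blank hangs between the anvil and the pad, just off the plate. I lower it the last bit, release, and lift away.

>>> drive_tool(
  series=[
    [[0,0,-0.1],0],
    [[0,0,-0.1],0],
    [[0,0,0],0],
    [[0,0,0],0],
    [[0,0,0],0],
    [[0,0,0],0],
    [[0,0,0],0],
    [[0,0,0],0],
    [[0,0,0],0],
    [[0,0,0],0],
  ],
)

```text
time: 14.25
ee_pos: [0.5864, 0.0204, 0.0022]
eef_rot: [0.805, 0.593, 0.0, 0.0]
ft_force: [-0.4, -0.5, 1.8]
width: 0.0424
grip_force: 10.0
```

>>> drive_tool(
  series=[
    [[0,0,0],0],
    [[0,0,0],0],
    [[0,0,0],0],
    [[0,0,0],0],
    [[0,0,0],0],
    [[0,0,0],0],
    [[0,0,0],0],
    [[0,0,0],0],
    [[0,0,0],0],
    [[0,0,0],0],
  ],
  hand=0.3,
)

```text
time: 15.5
ee_pos: [0.5863, 0.0203, 0.0022]
eef_rot: [0.805, 0.593, 0.0, 0.0]
ft_force: [-0.7, -0.7, -0.1]
width: 0.0606
grip_force: 0.0
```

>>> drive_tool(
  series=[
    [[0,0,0.4],0],
    [[0,0,1],0],
    [[0,0,3],0],
    [[0,0,4],0],
    [[0,0,4],0],
    [[0,0,4],8],
    [[0,0,2],8],
    [[0,0,0],8],
    [[0,0,0],8],
    [[0,0,0],8],
  ],
)

```text
time: 16.75
ee_pos: [0.5864, 0.0202, 0.1871]
eef_rot: [0.552, 0.834, 0.0, 0.0]
ft_force: [0.2, -0.4, 0.1]
width: 0.061
grip_force: 0.0
```

>>> drive_tool(
  series=[
    [[-0.8,-2.5,0],8],
    [[-0.8,-2.5,0],8],
    [[-0.8,-2.5,0],8],
    [[-0.8,-2.5,0],8],
    [[-0.8,-2.5,0],8],
    [[-0.7,-2.6,0],8],
    [[0,0,0],2],
    [[0,0,0],0],
    [[0,0,0],0],
    [[0,0,0],0],
  ],
)

```text
time: 18.0
ee_pos: [0.5395, -0.1299, 0.1862]
eef_rot: [0.15, 0.989, 0.0, -0.0]
ft_force: [-0.3, 0.1, 0.3]
width: 0.0606
grip_force: 0.0
```

```bash
python3 - <<'E'
from h import *
import cv2
c=wrist('w6')
from bench import vision
s=vision.camera('side');pickle.dump(s,open('side6.pkl','wb'));s=s['color']
a=cv2.resize(s[180:360,260:420,::-1],None,fx=2.6667,fy=2.6667,interpolation=cv2.INTER_CUBIC)[:480]
b=cv2.resize(c['color'][120:480,166:446,::-1],(373,480),interpolation=cv2.INTER_CUBIC)
cv2.imwrite('pics/m6.png',np.hstack([b,a]))
E
```

```text
18.0 [ 0.53952784 -0.12988267  0.18617193] [ 1.49943749e-01  9.88694527e-01  5.68754561e-05 -4.51693880e-05] [-0.29343337  0.19268194  0.51116771  1.69597472 -0.09809618  1.27849892
  1.50793644] 0.06063683120887093 [-0.25897901  0.12201081  0.34774598]
```

View pics/m6.png

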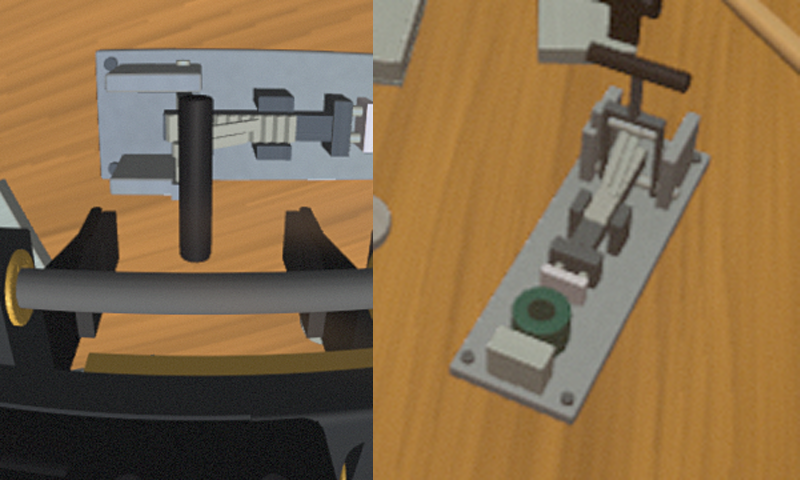

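The blank stands between pad and anvil. The crossbar (wrist crop (197,95)–(195,260)) lies centred between the fingers, about 2 mm towards clamp −x and roughly 55 mm below the tips. I lower onto it.

>>> drive_tool(
  series=[
    [[-0.05,-0.2,-1],0],
    [[0,0,-1.5],0],
    [[0,0,-1.5],0],
    [[0,0,-1],0],
    [[0,0,-0.8],0],
    [[0,0,-0.7],0],
    [[0,0,-0.7],0],
    [[0,0,0],0],
    [[0,0,0],0],
    [[0,0,0],0],
  ],
)

```text
time: 19.35
ee_pos: [0.539, -0.1327, 0.1145]
eef_rot: [0.15, 0.989, 0.0, 0.0]
ft_force: [-0.1, 0.4, 0.9]
width: 0.0609
grip_force: 0.0
```

>>> drive_tool(
  series=[
    [[0,0,0],0],
    [[0,0,0],0],
    [[0,0,0],0],
    [[0,0,0],0],
    [[0,0,0],0],
    [[0,0,0],0],
    [[0,0,0],0],
    [[0,0,0],0],
    [[0,0,0],0],
    [[0,0,0],0],
  ],
  hand=1,
  newtons=25,
)

```text
time: 20.6
ee_pos: [0.5388, -0.1326, 0.1142]
eef_rot: [0.15, 0.989, 0.0, -0.0]
ft_force: [-0.1, 0.2, -0.3]
width: 0.015
grip_force: 25.0
```

>>> drive_tool(
  series=[
    [[-0.07,-0.24,0],0],
    [[-0.07,-0.24,0],0],
    [[-0.07,-0.24,0],0],
    [[-0.08,-0.24,0],0],
    [[-0.08,-0.24,0],0],
    [[-0.08,-0.24,0],0],
    [[-0.07,-0.24,0],0],
    [[0,0,0],0],
    [[0,0,0],0],
    [[0,0,0],0],
  ],
)

```text
time: 21.85
ee_pos: [0.5335, -0.1497, 0.1142]
eef_rot: [0.15, 0.989, -0.0, -0.0]
ft_force: [-3.3, 0.4, 4.1]
width: 0.0153
grip_force: 25.0
```

>>> drive_tool(
  series=[
    [[-0.06,-0.19,0],0],
    [[-0.06,-0.19,0],0],
    [[0,0,0],0],
    [[0,0,0],0],
    [[0,0,0],0],
    [[0,0,0],0],
    [[0,0,0],0],
    [[0,0,0],0],
    [[0,0,0],0],
    [[0,0,0],0],
  ],
)

```text
time: 23.1
ee_pos: [0.5324, -0.1532, 0.1141]
eef_rot: [0.15, 0.989, 0.0, -0.0]
ft_force: [-2.2, 1.0, 1.2]
width: 0.0151
grip_force: 25.0
```

>>> drive_tool(
  series=[
    [[-0.03,-0.1,0],0],
    [[-0.03,-0.1,0],0],
    [[0,0,0],0],
    [[0,0,0],0],
    [[0,0,0],0],
    [[0,0,0],0],
    [[0,0,0],0],
    [[0,0,0],0],
    [[0,0,0],0],
    [[0,0,0],0],
  ],
)

```text
time: 24.35
ee_pos: [0.5323, -0.1536, 0.1141]
eef_rot: [0.149, 0.989, 0.001, 0.0]
ft_force: [-1.3, 6.9, 1.3]
width: 0.0151
grip_force: 25.0
```

Back stop found (6.9 N, u≈0.0114 along clamp x). First full forward stroke, which is safe since at least two are needed.

>>> drive_tool(
  series=[
    [[0.1,0.33,0],0],
    [[0.1,0.33,0],0],
    [[0.1,0.33,0],0],
    [[0.1,0.33,0],0],
    [[0.1,0.33,0],0],
    [[0.1,0.33,0],0],
    [[0.1,0.33,0],0],
    [[0.1,0.33,0],0],
    [[0,0,0],0],
    [[0,0,0],0],
  ],
)

```text
time: 25.6
ee_pos: [0.5403, -0.1285, 0.1142]
eef_rot: [0.15, 0.989, 0.0, 0.0]
ft_force: [1.1, -2.1, 1.4]
width: 0.015
grip_force: 25.0
```

>>> drive_tool(
  series=[
    [[-0.1,-0.33,0],0],
    [[-0.1,-0.33,0],0],
    [[-0.1,-0.33,0],0],
    [[-0.1,-0.33,0],0],
    [[-0.1,-0.33,0],0],
    [[-0.1,-0.33,0],0],
    [[-0.1,-0.33,0],0],
    [[-0.1,-0.33,0],0],
    [[0,0,0],0],
    [[0,0,0],0],
  ],
)

```text
time: 26.85
ee_pos: [0.5322, -0.1536, 0.1141]
eef_rot: [0.149, 0.989, 0.001, -0.0]
ft_force: [3.0, 8.2, 1.9]
width: 0.0151
grip_force: 25.0
```

>>> drive_tool(
  series=[
    [[0.1,0.33,0],0],
    [[0.1,0.33,0],0],
    [[0.1,0.33,0],0],
    [[0.1,0.33,0],0],
    [[0.1,0.33,0],0],
    [[0.1,0.33,0],0],
    [[0.1,0.33,0],0],
    [[0.1,0.33,0],0],
    [[0,0,0],0],
    [[0,0,0],0],
  ],
)

```text
time: 28.1
ee_pos: [0.5402, -0.1285, 0.1142]
eef_rot: [0.15, 0.989, 0.0, 0.0]
ft_force: [2.9, -2.0, 1.5]
width: 0.0149
grip_force: 25.0
```

>>> drive_tool(
  series=[
    [[-0.1,-0.33,0],0],
    [[-0.1,-0.33,0],0],
    [[-0.1,-0.33,0],0],
    [[-0.1,-0.33,0],0],
    [[-0.1,-0.33,0],0],
    [[-0.1,-0.33,0],0],
    [[-0.1,-0.33,0],0],
    [[-0.1,-0.33,0],0],
    [[0,0,0],0],
    [[0,0,0],0],
  ],
)

```text
time: 29.35
ee_pos: [0.5321, -0.1536, 0.1141]
eef_rot: [0.149, 0.989, 0.001, -0.0]
ft_force: [3.2, 6.2, 3.4]
width: 0.0152
grip_force: 25.0
```

>>> drive_tool(
  series=[
    [[0.1,0.33,0],0],
    [[0.1,0.33,0],0],
    [[0.1,0.33,0],0],
    [[0.1,0.33,0],0],
    [[0,0,0],0],
    [[0,0,0],0],
    [[0,0,0],0],
    [[0,0,0],0],
    [[0,0,0],0],
    [[0,0,0],0],
  ],
)

```text
time: 30.6
ee_pos: [0.5353, -0.1437, 0.1144]
eef_rot: [0.151, 0.989, -0.001, -0.0]
ft_force: [-0.8, -3.1, 7.2]
width: 0.0153
grip_force: 25.0
```

>>> drive_tool(
  series=[
    [[0.1,0.33,0],0],
    [[0.1,0.33,0],0],
    [[0.1,0.33,0],0],
    [[0.1,0.33,0],0],
    [[0,0,0],0],
    [[0,0,0],0],
    [[0,0,0],0],
    [[0,0,0],0],
    [[0,0,0],0],
    [[0,0,0],0],
  ],
)

```text
time: 31.85
ee_pos: [0.5389, -0.1325, 0.1143]
eef_rot: [0.152, 0.988, -0.002, -0.0]
ft_force: [-1.1, -8.4, 5.1]
width: 0.0149
grip_force: 25.0
```

The load is 8.4 N at about 0.17 rad, so this is the gripping stroke. I push it past 0.185 rad so the holding pawl drops.

>>> drive_tool(
  series=[
    [[0.03,0.1,0],0],
    [[0.03,0.1,0],0],
    [[0.03,0.1,0],0],
    [[0.03,0.1,0],0],
    [[0,0,0],0],
    [[0,0,0],0],
    [[0,0,0],0],
    [[0,0,0],0],
    [[0,0,0],0],
    [[0,0,0],0],
  ],
)

```text
time: 33.1
ee_pos: [0.5398, -0.1294, 0.1143]
eef_rot: [0.152, 0.988, -0.002, -0.0]
ft_force: [-1.7, -10.8, 5.2]
width: 0.0151
grip_force: 25.0
```

>>> drive_tool(
  series=[
    [[-0.1,-0.33,0],0],
    [[-0.1,-0.33,0],0],
    [[-0.1,-0.33,0],0],
    [[-0.1,-0.33,0],0],
    [[-0.1,-0.33,0],0],
    [[-0.1,-0.33,0],0],
    [[-0.1,-0.33,0],0],
    [[-0.1,-0.33,0],0],
    [[-0.1,-0.33,0],0],
    [[0,0,0],0],
  ],
)

```text
time: 34.35
ee_pos: [0.5321, -0.1536, 0.1139]
eef_rot: [0.15, 0.989, 0.001, -0.0]
ft_force: [1.9, 6.1, 1.6]
width: 0.0152
grip_force: 25.0
```

The lever is at its back stop and the gripping stroke is done. I release the handle and rise clear.

>>> drive_tool(
  series=[
    [[0,0,0],0],
    [[0,0,0],0],
    [[0,0,0],0],
    [[0,0,0],0],
    [[0,0,0],0],
    [[0,0,0],0],
    [[0,0,0],0],
    [[0,0,0],0],
    [[0,0,0],0],
    [[0,0,0],0],
  ],
  hand=0.3,
)

```text
time: 35.6
ee_pos: [0.5321, -0.1545, 0.1142]
eef_rot: [0.15, 0.989, 0.0, 0.0]
ft_force: [-0.5, -1.0, 0.0]
width: 0.0608
grip_force: 0.0
```

>>> drive_tool(
  series=[
    [[0,0,0.5],0],
    [[0,0,1],0],
    [[0,0,2],0],
    [[0,0,3],0],
    [[0,0,3],0],
    [[0,0,2],0],
    [[0,0,0.5],0],
    [[0,0,0],0],
    [[0,0,0],0],
    [[0,0,0],0],
  ],
)

```text
time: 36.85
ee_pos: [0.5317, -0.1545, 0.2335]
eef_rot: [0.15, 0.989, -0.0, -0.001]
ft_force: [0.3, 0.4, 0.2]
width: 0.0613
grip_force: 0.0
```

```bash
python3 - <<'E'
from h import *
import cv2
c=wrist('w7')
from bench import vision
s=vision.camera('side')['color'].astype(int);o=pickle.load(open('side6.pkl','rb'))['color'].astype(int)
# blank/pad position: green centroid before/after, bright pink pad centroid
for im in(o,s):
    w=im[270:345,300:370]; g=(w[...,1]-w[...,0]>15); m=(w.min(2)>165)
    print([ (round(np.argwhere(k)[:,1].mean()+300,1),round(np.argwhere(k)[:,0].mean()+270,1),k.sum()) if k.any() else None for k in(g,m)])
# lever bar in wrist frame
C=c['color'];d=(C[180:300,200:460].max(2)<45);print(np.argwhere(d).mean(0)+[180,200],d.sum())
E
```

```text
36.85 [ 0.53169336 -0.15445143  0.23345861] [ 1.50151206e-01  9.88662858e-01 -3.25991900e-05 -6.05876146e-04] [-0.26861273  0.16194753  0.53123214  1.62894232 -0.08318147  1.37457434
  1.54259051] 0.061253486336281006 [0.30513322 0.42509692 0.24802279]
[(np.float64(322.8), np.float64(296.2), np.int64(222)), (np.float64(331.3), np.float64(282.6), np.int64(46))]
[(np.float64(322.1), np.float64(297.5), np.int64(219)), (np.float64(328.3), np.float64(288.3), np.int64(44))]
[240.72979215 300.01732102] 1732
```

The pad has advanced about 17 mm and pushed the blank about 3 mm onto the anvil, and the robot is clear. I hand the job in.

```bash
python3 -c "
from bench import r
print(r.close_job())"
```

```text
the job is handed in; nothing more can be done
None
```

I handed the job in without a verdict. By force, the blank was gripped on the third stroke (about 10 N at the handle, pushed to about 0.195 rad). I left the handle at its back stop with the robot clear, and did not measure the force on the anvil or re-check the bystanders.

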